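# Pack the red-lidded jar into the part-filled pot

### The arm

A 6-joint arm with a two-finger parallel gripper is mounted at the origin on the work surface. World frame = base frame: x ahead of the robot, y to its left, z up, the work surface at z = 0. Lengths are in m, angles in degrees, forces in N, time in s.
With the tool pointing down it reaches from about 0.35 to 0.875 m from the base axis. Payload 4.2 kg.
Tool frame: the origin (TCP) lies between the finger pads; the fingertips stand 8 mm ahead of it and the grasp point (between the pads) lies 11 mm behind it; z points along the fingers, y is the line along which they close (so a half turn about z gives the same grasp; the last joint's range is limited). The gripper opens to 87 mm and grips with 3 to 60 N. Pads are 19 mm wide; open, the fingers measure 117 mm over their backs; the gripper's body (75 mm by 190 mm) begins 51 mm behind the grasp point.
Start: joints at [79.217, 22.042, 0.453, 0, -68.411, -14.817], TCP at [0.27, 0.564, 0.231] pointing down, gripper open.
Joint ranges: [-179.83, 179.83], [-69.29, 118.12], [-61.27, 80.66], [-181.25, 117.63], [-171.15, -9.14], [-177.46, 177.46]. Speed limits (degrees/s): [159.86, 159.86, 180, 180, 180, 180].

### API

Orientations are given as a 3x3 rotation matrix whose columns are the frame's x, y, z axes.
In Python, from station import sense, capture, camera_model, finish_job, find_in gives the robot as it stands. The module is installed in compiled form; this text tells all that it offers.
- The arm moves only by the tool arm_command, never from a script. Its argument "motion" is a list of rows, each a list of 7 numbers: the finger opening in mm, from 0 to 87, then the shift along the tool's x, y, z in mm, then the turn, a rotation vector about the tool's x, y, z in rad. In form: [[jaw, dx, dy, dz, rx, ry, rz], ...]. A call has 1 to 8 rows; each row shifts and turns the commanded pose from where the row before left it, along the tool's axes as they then stand; what a row does not reach is not made up. A row lasts 1/10 s, in which the tool goes at most 50 mm and 8.59 degrees, less where a joint would pass 70% of its speed; a pose out of reach is approached as far as the arm can. A call with a gripper value outside its range is refused whole. The fingers move at their own pace and stop on an object; the grip force is fixed at half the most. Time passes only in rows, so rows that do not move let the fingers close. It gives the time, the measured TCP pose, the force, the opening and the grip force at its end, in the units of the state.
- sense(): the state, without advancing time (a new reading comes with each control period).
- capture(name): name is "scene" or "top" or "wrist"; returns the picture (480x640x3 uint8, red, green, blue); there is no depth.
- camera_model(name): a dict with "fx", "fy", "cx", "cy" (pixels), "k1" (the pictures are not rectified: a ray, as slopes to the right and down, at radius r is drawn at 1 + k1 r^2 times it, then the intrinsics apply), "R" (3x3) and "t" (3): a world point X has camera coordinates R X + t. Camera axes: x right, y down, z forward; pixel columns grow to the right and rows downward; lengths in m; the calibration is good to about 2 mm. A picture is of the moment at which its call begins: read the wrist's pose just before it. camera_model takes no time and is no camera call; for the wrist camera it gives the pose at the moment of the call.
- finish_job(): hands the job in; it is judged then, once.
Trained networks look in the newest picture that a camera, given by its name, has taken for a name from the list of things; names that differ only in an ending like _2 or _b are one class to them, and where a whole thing is asked for, a point or a joint stands for the part that bears it (a point fixed in the world has none). Each returns a list of dicts, best first, with "p" (0 to 1); they miss things now and then, are a little off and sometimes report something else, mostly with a low value. They report only what shows in the picture. A call takes as long as a camera call. They do not tell look-alikes from the thing itself.
- find_in(target, camera): "location" ([row, column] in pixels, amid what is visible of it).
The state is a dict: "time_s": time; "joints": joint angles; "joint_velocities": joint speeds; "effort": joint torques, N m; "tcp_pos": TCP position; "ee_rot": TCP orientation; "wrist_force": force on the tool from outside, world axes, zero at the start; "moment": the same for the moment, N m; "gripper_width": opening from 0.0 (shut) to 1.0 (fully open); "gripper_force": force on a finger pad.
Only numpy, scipy, OpenCV 4.12 (cv2) and the standard library are available. Lean on these libraries where they do the work, as an engineer would, in place of code of your own. Each camera call takes 0.05 s, during which the arm holds its last target. There are 200 camera calls.

### The job

Pack the jar with the red lid into the big aluminium pot, so that it can be carried indoors: lower it upright onto the stack of plates already lying in the pot, near the middle. You cannot know how high that stack is, so keep hold of the jar until you feel it touch down, without dropping or ramming it, and only then let go. Leave the yellow-lidded and green-lidded jars standing where they are.

Things in the scene. Friction and masses are not known exactly. Their poses are not given: they have to be found in the camera images.
- jar_red: closed amber glass jar, 60 mm across, 122 mm tall, 0.2 to 0.45 kg, with a red screw lid (62 mm across, from 92 to 122 mm above the jar's base; the lid is the place to pinch from above). Origin: centre of its underside, z up. This is the jar to pack.
- jar_yellow: closed amber glass jar, 60 mm across, 122 mm tall, 0.2 to 0.45 kg, with a yellow screw lid (62 mm across, from 92 to 122 mm above the jar's base; the lid is the place to pinch from above). Origin: centre of its underside, z up. Stays where it stands.
- jar_green: closed amber glass jar, 60 mm across, 122 mm tall, 0.2 to 0.45 kg, with a green screw lid (62 mm across, from 92 to 122 mm above the jar's base; the lid is the place to pinch from above). Origin: centre of its underside, z up. Stays where it stands.
- pot: open aluminium pot, stands firm and does not slide: 236 mm outside, 228 mm inside diameter, rim 150 mm up. Origin: centre of its underside, z up. Loop handles at its x and -x sides, 115 to 123 mm up, reach 150 mm from its axis. Inside, a firm level stack of enamel plates fills its width; its flat top lies at an unknown height, 30 to 90 mm above the origin, and does not give way.
Not all that is in view belongs to the job. What is shaped like the jar_red but black or blue is not meant.

How it is judged:
By the outcome, as a careful person would: the job done as asked, in the order asked, and still so for the second after the job is handed in, with the robot touching nothing.
It also fails if it takes over 48 s, if anything falls off the work surface, if the arm or the gripper's body presses on something with over 40 N, if the wrist force passes 120 N, or if a joint passes its speed limit or range.

## Working session

There is one attempt and no reset: what is moved stays moved. The work goes in short steps, Python scripts to look and compute and a tool call to move; the robot and the scene stay as the last step left them, time stands still between calls to the robot, and variables do not carry over. Pictures are saved under pics/ and viewed, at most 10 in all, crops included, and the job is handed in when it is done.

Besides the shell and the picture viewer there is one more tool, called after "Request:" as a command line: name --pt "numbers of a row" for each row, then --argument value for the rest. arm_command: Moves the arm, as the interface text tells. Its arguments: {"type":"object","properties":{"motion":{"type":"array"}},"required":["motion"]}

```bash
mkdir -p pics; cat > h.py <<'E'
import numpy as np, cv2
from station import sense, capture, camera_model, finish_job, find_in
def snap(cam,name):
    m=camera_model(cam); im=capture(cam); cv2.imwrite(f'pics/{name}.png',im[:,:,::-1]); return im,m
def ray(m,u,v):
    K=np.array([[m['fx'],0,m['cx']],[0,m['fy'],m['cy']],[0,0,1.]])
    p=cv2.undistortPoints(np.array([[[u,v]]],float),K,np.array([m['k1'],0,0,0.]))[0,0]
    R=np.array(m['R']);t=np.array(m['t'])
    return -R.T@t, R.T@np.array([p[0],p[1],1])
def at_z(m,u,v,z):
    o,d=ray(m,u,v); return o+d*(z-o[2])/d[2]
def proj(m,X):
    c=np.array(m['R'])@np.array(X)+np.array(m['t']); s=c[:2]/c[2]; s=s*(1+m['k1']*(s@s))
    return m['fx']*s[0]+m['cx'], m['fy']*s[1]+m['cy']
E
python3 - <<'E'
from h import *
s=sense(); print({k:np.round(v,3).tolist() for k,v in s.items()})
for c in ('scene','top'):
    im,m=snap(c,c+'0'); print(c,-np.array(m['R']).T@np.array(m['t']),m['fx'],m['k1'])
    for n in ('jar_red','pot'): print(n,[(np.round(d['location']).tolist(),round(d['p'],2)) for d in find_in(n,c)])
a=cv2.imread('pics/scene0.png');b=cv2.imread('pics/top0.png')
E
```

```text
{'time_s': 0.0, 'joints': [79.217, 22.091, 0.38, -0.027, -68.409, -14.815], 'joint_velocities': [0.023, -0.072, -0.027, -0.014, 0.027, -0.079], 'effort': [0.0, -39.066, 18.74, 4.22, 0.011, -0.0], 'tcp_pos': [0.27, 0.563, 0.229], 'ee_rot': [[0.902, -0.432, -0.001], [-0.432, -0.902, -0.002], [0.0, 0.002, -1.0]], 'wrist_force': [-0.59, 0.659, -0.66], 'moment': [-0.013, 0.015, 0.034], 'gripper_force': 0.0, 'gripper_width': 0.999}
scene [1.23245176e+00 3.56604735e-04 9.73815033e-01] 570.4976199874795 -0.12146087260707786
jar_red [([240.0, 231.0], 0.81), ([293.0, 179.0], 0.62), ([225.0, 284.0], 0.59), ([231.0, 173.0], 0.59)]
pot [([186.0, 452.0], 0.9)]
top [ 0.44341463 -0.00767105  1.11870251] 575.7925537588272 -0.05094486562421042
jar_red [([224.0, 474.0], 0.88), ([208.0, 414.0], 0.8), ([226.0, 354.0], 0.8), ([152.0, 468.0], 0.63)]
pot [([257.0, 169.0], 0.61)]
```

View pics/top0.png

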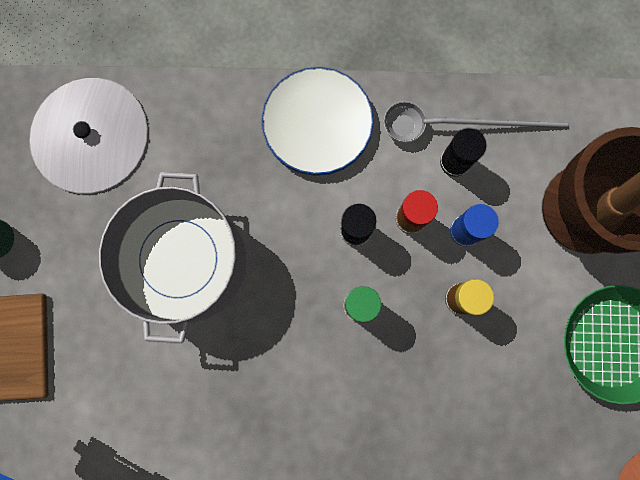

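View pics/scene0.png

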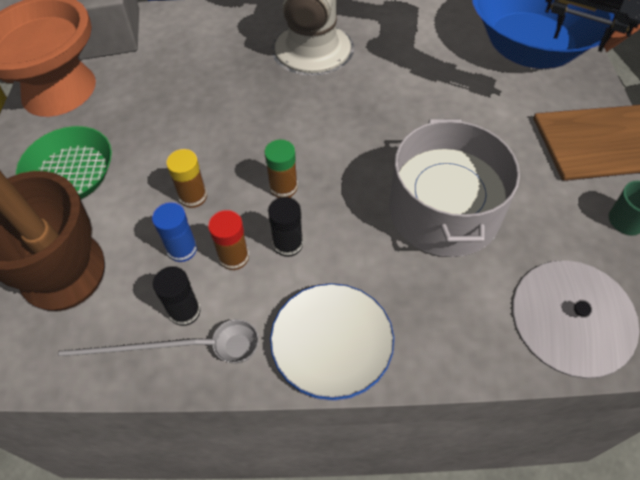

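Top view, all with lid centres as (column, row): red lid (418,208), black (359,222) and (468,148), blue (478,223), green (363,303), yellow (474,297). The pot is at (168,255). The scene view shows the red one at (227,227). Only that jar has a red lid over amber glass, so it is the one to pack; I'll measure it and confirm it in a crop.

```bash
python3 - <<'E'
from h import *
ims={c:cv2.imread(f'pics/{c}0.png') for c in('scene','top')}
mt=camera_model('top');ms=camera_model('scene')
hsv=cv2.cvtColor(ims['top'],cv2.COLOR_BGR2HSV)
def blob(cond,c,r,R=28):
    M=np.zeros(cond.shape,np.uint8);M[r-R:r+R,c-R:c+R]=cond[r-R:r+R,c-R:c+R]*255
    ys,xs=np.nonzero(M);return M
def lid(name,M,m):
    # fit lid disc centre at z=.122: contour hull points to plane, minimal offset of silhouettes
    c=max(cv2.findContours(M,0,1)[0],key=cv2.contourArea)
    P=np.array([at_z(m,*p[0],0.122)[:2] for p in c]).astype(np.float32)
    (x,y),r=cv2.minEnclosingCircle(P); 
    # camera-far edge of the lid top is true edge; shift for the visible side wall
    from scipy.optimize import least_squares
    def res(q):
        # silhouette = union of top disc z .122 and disc z .092
        M2=np.zeros((480,640),np.uint8)
        th=np.linspace(0,2*np.pi,60)
        pts=[proj(m,[q[0]+.031*np.cos(a),q[1]+.031*np.sin(a),z]) for z in(.122,.092) for a in th]
        h=cv2.convexHull(np.array(pts,np.float32))
        return [cv2.pointPolygonTest(h,(float(p[0][0]),float(p[0][1])),True) for p in c]
    s=least_squares(res,[x,y],diff_step=1e-3,loss='soft_l1')
    print(name,'enc',np.round([x,y,r],4),'fit',np.round(s.x,4),'rms px',np.sqrt(np.mean(np.array(res(s.x))**2)))
H,S,V=hsv[...,0],hsv[...,1],hsv[...,2]
lid('red top',blob(((H<5)|(H>174))&(S>160)&(V>100),418,208),mt)
lid('green',blob((H>45)&(H<80)&(S>120)&(V>70),363,303),mt)
lid('yellow',blob((H>20)&(H<32)&(S>150)&(V>120),474,297),mt)
lid('blue',blob((H>105)&(H<125)&(S>150)&(V>60),478,223),mt)
lid('black1',blob((V<45)&(S<60),359,220,24),mt)
lid('black2',blob((V<45)&(S<60),465,150,24),mt)
hs=cv2.cvtColor(ims['scene'],cv2.COLOR_BGR2HSV);H,S,V=hs[...,0],hs[...,1],hs[...,2]
lid('red scene',blob(((H<5)|(H>174))&(S>160)&(V>100),227,225),ms)
# pot rim guess: by hand points on outer rim in top image
rim=[(100,257),(237,257),(168,188),(168,322)]
P=np.array([at_z(mt,*p,.15)[:2] for p in rim],np.float32);print(P,cv2.minEnclosingCircle(P))
print(at_z(ms,456,172,.15))
# overlay
o=ims['top'].copy()
c=cv2.minEnclosingCircle(P)[0]
for rr in(.118,.114):
    for a in np.linspace(0,2*np.pi,120):
        u,v=proj(mt,[c[0]+rr*np.cos(a),c[1]+rr*np.sin(a),.15]); o[int(v+.5),int(u+.5)]=(0,0,255)
A=cv2.resize(o[170:350,80:260],(400,400),interpolation=0);o2=ims['scene']
for a in np.linspace(0,2*np.pi,120):
        u,v=proj(ms,[c[0]+.118*np.cos(a),c[1]+.118*np.sin(a),.15]); o2[int(v+.5),int(u+.5)]=(0,0,255)
B=cv2.resize(ims['scene'][130:330,140:340],(400,400));C=cv2.resize(o2[90:270,370:550],(400,400),interpolation=0)
cv2.imwrite('pics/c1.png',cv2.resize(np.hstack([A,B,C])[:, :],(798,266)))
E
```

```text
red top enc [ 0.6401 -0.1681  0.0323] fit [ 0.6423 -0.1713] rms px 1.8425896342098405
green enc [ 0.4678 -0.0721  0.0307] fit [ 0.4681 -0.0728] rms px 1.0376550167419936
yellow enc [ 0.4849 -0.2642  0.0332] fit [ 0.4854 -0.2678] rms px 1.587337493442257
blue enc [ 0.6115 -0.266   0.0432] fit [ 0.6177 -0.2737] rms px 3.2399277033359963
black1 enc [ 0.6078 -0.0588  0.0366] fit [ 0.6108 -0.0627] rms px 2.6397913458678786
black2 enc [ 0.751  -0.2584  0.0363] fit [ 0.7541 -0.255 ] rms px 4.739858817472993
red scene enc [ 0.6503 -0.1659  0.0384] fit [ 0.6401 -0.1688] rms px 1.9293250653655998
[[0.5337942  0.37939027]
 [0.54027385 0.14387089]
 [0.6568163  0.2693001 ]
 [0.42749897 0.25522855]] ((0.539237380027771, 0.261691153049469), 0.11792486906051636)
[0.56032805 0.26241367 0.15      ]
```

View pics/c1.png

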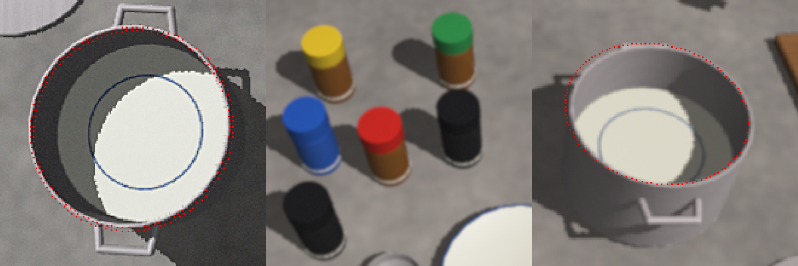

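The crop confirms it: red lid on amber glass in the middle, with blue and black look-alikes on either side. The red jar is at about (0.640, -0.168) and both cameras agree. The pot is at about (0.541, 0.263). Closing along world x keeps the fingers clear of the neighbours.

Request:
arm_command --pt "87 0 0 0 0 0 0.1405" --pt "87 0 0 0 0 0 0.1405" --pt "87 0 0 0 0 0 0.1405" --pt "87 0 0 0 0 0 0.1405" --pt "87 0 0 0 0 0 0.1405" --pt "87 0 0 0 0 0 0.1405" --pt "87 0 0 0 0 0 0.1405" --pt "87 0 0 0 0 0 0.1405"

```text
time_s: 1.1
tcp_pos: [0.27, 0.5636, 0.2304]
ee_rot: [[-0.006, -1.0, -0.0], [-1.0, 0.006, -0.0], [0.0, 0.0, -1.0]]
wrist_force: [0.3, -0.2, -1.0]
gripper_width: 0.999
gripper_force: 0.0
```

Request:
arm_command --pt "87 40 -20 0 0 0 0" --pt "87 43 -22 0 0 0 0" --pt "87 43 -22 0 0 0 0" --pt "87 43 -22 0 0 0 0" --pt "87 43 -22 0 0 0 0" --pt "87 43 -22 0 0 0 0" --pt "87 43 -22 0 0 0 0" --pt "87 43 -22 0 0 0 0"

```text
time_s: 1.9
tcp_pos: [0.4445, 0.2208, 0.2309]
ee_rot: [[0.0, -1.0, 0.001], [-1.0, -0.0, 0.001], [-0.001, -0.001, -1.0]]
wrist_force: [1.0, 0.5, -0.3]
gripper_width: 0.998
gripper_force: 0.0
```

Request:
arm_command --pt "87 43 -22 0 0 0 0" --pt "87 43 -22 0 0 0 0" --pt "87 43 -22 0 0 0 0" --pt "87 43 -22 0 0 0 0" --pt "87 43 -22 0 0 0 0" --pt "87 43 -22 0 0 0 0" --pt "87 43 -22 0 0 0 0" --pt "87 0 0 0 0 0 0"

```text
time_s: 2.7
tcp_pos: [0.5996, -0.083, 0.2295]
ee_rot: [[-0.006, -1.0, -0.0], [-1.0, 0.006, -0.001], [0.001, 0.0, -1.0]]
wrist_force: [-1.0, 0.5, -0.9]
gripper_width: 1.003
gripper_force: 0.0
```

Request:
arm_command --pt "87 40 -20 0 0 0 0" --pt "87 45 -21 0 0 0 0" --pt "87 0 0 0 0 0 0" --pt "87 0 0 0 0 0 0"

```text
time_s: 3.1
tcp_pos: [0.6387, -0.1638, 0.2296]
ee_rot: [[-0.002, -1.0, -0.002], [-1.0, 0.002, 0.001], [-0.001, 0.002, -1.0]]
wrist_force: [-0.6, 0.5, -0.8]
gripper_width: 1.001
gripper_force: 0.0
```

```bash
python3 - <<'E'
from h import *
s=sense();print(s['tcp_pos'],s['ee_rot'],s['wrist_force'],s['joints'])
im,m=snap('wrist','w1');print(-np.array(m['R']).T@np.array(m['t']))
for q in([.6405,-.1685,.122],[.613,-.267,.122],[.609,-.06,.122]):print(proj(m,q))
hsv=cv2.cvtColor(im,cv2.COLOR_RGB2HSV);H,S,V=hsv[...,0],hsv[...,1],hsv[...,2]
M=((((H<5)|(H>174))&(S>160)&(V>90))*255).astype(np.uint8)
c=max(cv2.findContours(M,0,1)[0],key=cv2.contourArea)
P=np.array([at_z(m,*p[0],0.122)[:2] for p in c]).astype(np.float32)
print(len(c),cv2.boundingRect(c),P.min(0),P.max(0),cv2.minEnclosingCircle(P))
E
```

```text
[ 0.63869507 -0.1638471   0.2295809 ] [[-1.84464125e-03 -9.99996992e-01 -1.61685323e-03]
 [-9.99998167e-01  1.84380871e-03  5.16254390e-04]
 [-5.13271669e-04  1.61780257e-03 -9.99998560e-01]] [-0.55172698  0.46721696 -0.82454219] [-3.76280618e-01  2.55018547e+01  5.77984294e+00 -3.07576072e-02
 -7.03708220e+01  2.80970086e-01]
[ 0.63862764 -0.23407563  0.3831253 ]
(np.float64(311.3789609912591), np.float64(227.94875757644178))
(np.float64(355.6473493138062), np.float64(72.80969876751263))
(np.float64(353.8951318327428), np.float64(368.58178459036435))
313 (265, 183, 90, 87) [ 0.6118469 -0.1987156] [ 0.6715013  -0.13930835] ((0.6414914131164551, -0.1693667769432068), 0.030393831431865692)
```

View pics/w1.png

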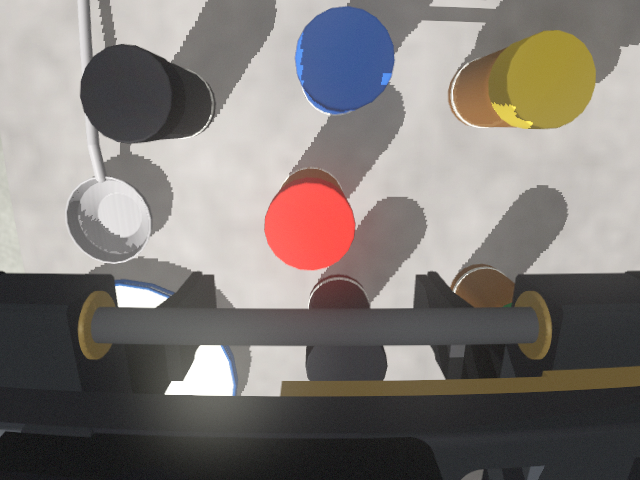

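The wrist view shows the red lid at (310,226), which puts the jar at (0.641, -0.169), radius 30.4 mm. The blue jar (345,60) and the black one (338,340) are clear of the closing line. Now centring and descending.

Request:
arm_command --pt "87 5.2 -2.4 0 0 0 0" --pt "87 0 0 30 0 0 0" --pt "87 0 0 35 0 0 0" --pt "87 0 0 30 0 0 0" --pt "87 0 0 20 0 0 0" --pt "87 0 0 12 0 0 0" --pt "87 0 0 5 0 0 0" --pt "87 0 0 0 0 0 0"

```text
time_s: 3.95
tcp_pos: [0.6417, -0.1681, 0.0989]
ee_rot: [[0.001, -1.0, 0.0], [-1.0, -0.001, -0.0], [0.0, -0.0, -1.0]]
wrist_force: [0.3, 0.4, 1.5]
gripper_width: 1.0
gripper_force: 0.0
```

Request:
arm_command --pt "87 0 0 0 0 0 0" --pt "75 0 0 0 0 0 0" --pt "68 0 0 0 0 0 0" --pt "62 0 0 0 0 0 0"

```text
time_s: 4.35
tcp_pos: [0.6417, -0.1687, 0.0992]
ee_rot: [[-0.0, -1.0, 0.001], [-1.0, 0.0, -0.0], [0.0, -0.001, -1.0]]
wrist_force: [-0.2, 0.8, -0.6]
gripper_width: 0.806
gripper_force: 0.0
```

Request:
arm_command --pt "40 0 0 0 0 0 0" --pt "40 0 0 0 0 0 0" --pt "40 0 0 0 0 0 0" --pt "40 0 0 0 0 0 0" --pt "40 0 0 0 0 0 0"

```text
time_s: 4.85
tcp_pos: [0.6417, -0.1686, 0.0989]
ee_rot: [[0.0, -1.0, 0.001], [-1.0, -0.0, -0.0], [0.0, -0.001, -1.0]]
wrist_force: [-0.2, -0.0, 1.7]
gripper_width: 0.707
gripper_force: 30.0
```

Request:
arm_command --pt "40 0 0 -3 0 0 0" --pt "40 0 0 -8 0 0 0" --pt "40 0 0 -15 0 0 0" --pt "40 0 0 0 0 0 0" --pt "40 0 0 0 0 0 0"

```text
time_s: 5.35
tcp_pos: [0.6411, -0.1684, 0.1244]
ee_rot: [[-0.0, -1.0, -0.0], [-1.0, 0.0, 0.001], [-0.001, 0.0, -1.0]]
wrist_force: [-1.1, 0.0, -3.5]
gripper_width: 0.707
gripper_force: 30.0
```

Gripped at 61.5 mm (the lid) with 30 N and the weight is felt. Lifting, and estimating the pot centre and stack height from the blue ring in the first pictures.

Request:
arm_command --pt "40 0 0 -20 0 0 0" --pt "40 0 0 -30 0 0 0" --pt "40 0 0 -35 0 0 0" --pt "40 0 0 -35 0 0 0" --pt "40 0 0 -30 0 0 0" --pt "40 0 0 -20 0 0 0" --pt "40 0 0 -10 0 0 0" --pt "40 0 0 0 0 0 0"

```text
time_s: 6.15
tcp_pos: [0.6416, -0.1685, 0.305]
ee_rot: [[-0.0, -1.0, 0.001], [-1.0, 0.0, 0.0], [-0.0, -0.001, -1.0]]
wrist_force: [-0.4, 0.7, -3.6]
gripper_width: 0.706
gripper_force: 30.0
```

```bash
python3 - <<'E'
from h import *
R={}
for c,(x0,x1,y0,y1) in dict(top=(125,232,210,310),scene=(400,500,150,222)).items():
    im=cv2.imread(f'pics/{c}0.png').astype(int); m=camera_model(c)
    d=im[...,0]-im[...,2]; M=np.zeros(d.shape,np.uint8); M[y0:y1,x0:x1]=(d[y0:y1,x0:x1]>12)
    ys,xs=np.nonzero(M); e=cv2.fitEllipse(np.c_[xs,ys].astype(np.float32)); print(c,len(xs),e); R[c]=(m,e[0])
o1,d1=ray(R['top'][0],*R['top'][1]);o2,d2=ray(R['scene'][0],*R['scene'][1])
k=np.linalg.lstsq(np.c_[d1,-d2],o2-o1,rcond=None)[0]; print(o1+d1*k[0],o2+d2*k[1])
E
```

```text
top 388 ((177.652587890625, 258.81494140625), (75.64076232910156, 78.22200775146484), 42.515193939208984)
scene 7 ((451.09765625, 192.3384246826172), (57.736053466796875, 74.51960754394531), 109.62039947509766)
[0.5425519  0.26763709 0.06329066] [0.5426995  0.27106006 0.06419742]
```

Request:
arm_command --pt "40 -20 5 0 0 0 0" --pt "40 -35 8 0 0 0 0" --pt "40 -40 9 0 0 0 0" --pt "40 -40 9 0 0 0 0" --pt "40 -40 9 0 0 0 0" --pt "40 -40 9 0 0 0 0" --pt "40 -40 9 0 0 0 0" --pt "40 -40 9 0 0 0 0"

```text
time_s: 6.95
tcp_pos: [0.5728, 0.1278, 0.3021]
ee_rot: [[-0.0, -1.0, -0.004], [-1.0, 0.0, -0.001], [0.001, 0.004, -1.0]]
wrist_force: [0.8, 0.5, -5.1]
gripper_width: 0.704
gripper_force: 30.0
```

Request:
arm_command --pt "40 -40 9 0 0 0 0" --pt "40 -40 10 0 0 0 0" --pt "40 -30 8 0 0 0 0" --pt "40 -20 4 0 0 0 0" --pt "40 -7 2 0 0 0 0" --pt "40 0 0 0 0 0 0" --pt "40 0 0 0 0 0 0" --pt "40 0 0 0 0 0 0"

```text
time_s: 7.75
tcp_pos: [0.5416, 0.2623, 0.3042]
ee_rot: [[-0.001, -1.0, -0.001], [-1.0, 0.001, -0.001], [0.001, 0.001, -1.0]]
wrist_force: [0.4, -1.0, -4.1]
gripper_width: 0.705
gripper_force: 30.0
```

```bash
python3 - <<'E'
from h import *
s=sense();print(s['tcp_pos'],s['wrist_force'],s['gripper_force'],np.round(s['ee_rot'],4).tolist())
a,_=snap('top','t2');b,_=snap('scene','s2')
A=cv2.resize(a[140:360,60:320],(398,336));B=cv2.resize(b[40:280,330:614],(398,336))
cv2.imwrite('pics/c2.png',np.hstack([A,B])[:,:,::-1])
E
```

```text
[0.54157462 0.26227737 0.30419956] [ 0.43474973 -0.95793327 -4.10805209] 30.000784434378147 [[-0.0014, -1.0, -0.0006], [-1.0, 0.0014, -0.0007], [0.0007, 0.0006, -1.0]]
```

View pics/c2.png

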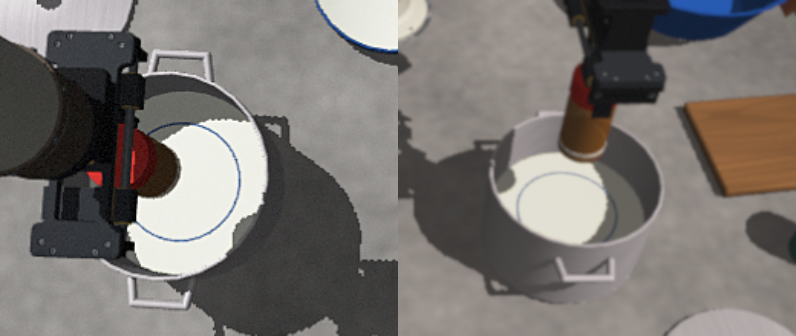

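The jar hangs upright over the pot middle. In c2 its base shows at (162,180) in the left half and (583,150) in the right half. Its underside is at z ≈ 0.205. I'll lower to just above the highest possible stack and get a better stack height estimate.

Request:
arm_command --pt "40 0 0 10 0 0 0" --pt "40 0 0 20 0 0 0" --pt "40 0 0 25 0 0 0" --pt "40 0 0 20 0 0 0" --pt "40 0 0 15 0 0 0" --pt "40 0 0 8 0 0 0" --pt "40 0 0 2 0 0 0" --pt "40 0 0 0 0 0 0"

```text
time_s: 8.65
tcp_pos: [0.5417, 0.2634, 0.2047]
ee_rot: [[-0.0, -1.0, 0.0], [-1.0, 0.0, 0.0], [-0.0, -0.0, -1.0]]
wrist_force: [0.8, 0.3, -3.1]
gripper_width: 0.706
gripper_force: 30.0
```

```bash
python3 - <<'E'
from h import *
s=sense();print(s['tcp_pos'],s['wrist_force'])
ms=camera_model('scene');mt=camera_model('top')
im=cv2.imread('pics/scene0.png').astype(np.float32); g=im[...,2]
bh=cv2.morphologyEx(g,cv2.MORPH_BLACKHAT,np.ones((7,7)))
# ring centre/radius from top ellipse as function of height h, score ring darkness in scene
best=[]
for h in np.arange(.03,.0905,.0025):
    c=at_z(mt,177.65,258.81,h); r=np.mean([np.linalg.norm(at_z(mt,177.65+38.5*np.cos(a),258.81+38.5*np.sin(a),h)-c) for a in np.linspace(0,6.28,12)])
    P=np.array([proj(ms,[c[0]+r*np.cos(a),c[1]+r*np.sin(a),h]) for a in np.linspace(0,2*np.pi,90)],np.float32)
    best.append((float(cv2.remap(bh,P[None,:,0],P[None,:,1],1).mean()),round(h,4),np.round(c[:2],4).tolist(),round(float(r),4)))
for b in sorted(best)[::-1][:5]: print(b)
E
```

```text
[0.54168583 0.26338094 0.20474514] [ 0.82213171  0.27260561 -3.09286537]
(19.596071243286133, np.float64(0.07), [0.5419, 0.2659], 0.0714)
(17.260536193847656, np.float64(0.0675), [0.5422, 0.2665], 0.0715)
(16.538238525390625, np.float64(0.0725), [0.5417, 0.2652], 0.0712)
(12.315125465393066, np.float64(0.065), [0.5424, 0.2672], 0.0717)
(11.062445640563965, np.float64(0.075), [0.5415, 0.2646], 0.071)
```

Request:
arm_command --pt "40 -1 0 4 0 0 0" --pt "40 -1 0 4 0 0 0" --pt "40 0 0 4 0 0 0" --pt "40 0 0 4 0 0 0" --pt "40 0 0 3 0 0 0" --pt "40 0 0 2 0 0 0" --pt "40 0 0 1 0 0 0" --pt "40 0 0 0 0 0 0"

```text
time_s: 9.45
tcp_pos: [0.5414, 0.2654, 0.1824]
ee_rot: [[-0.0, -1.0, -0.0], [-1.0, 0.0, -0.0], [0.0, 0.0, -1.0]]
wrist_force: [-0.0, -0.1, -3.4]
gripper_width: 0.706
gripper_force: 30.0
```

Request:
arm_command --pt "40 0 0 1.5 0 0 0" --pt "40 0 0 1.5 0 0 0" --pt "40 0 0 1 0 0 0" --pt "40 0 0 0 0 0 0"

```text
time_s: 9.85
tcp_pos: [0.5413, 0.2654, 0.1783]
ee_rot: [[-0.0, -1.0, -0.0], [-1.0, 0.0, -0.0], [0.0, 0.0, -1.0]]
wrist_force: [0.3, 0.5, -3.4]
gripper_width: 0.703
gripper_force: 30.0
```

Request:
arm_command --pt "40 0 0 1 0 0 0" --pt "40 0 0 1 0 0 0" --pt "40 0 0 1 0 0 0" --pt "40 0 0 0 0 0 0"

```text
time_s: 10.25
tcp_pos: [0.5413, 0.2654, 0.1753]
ee_rot: [[-0.0, -1.0, -0.0], [-1.0, 0.0, -0.0], [0.0, 0.0, -1.0]]
wrist_force: [-0.4, 0.1, -3.6]
gripper_width: 0.708
gripper_force: 30.0
```

Request:
arm_command --pt "40 0 0 1 0 0 0" --pt "40 0 0 1 0 0 0" --pt "40 0 0 0 0 0 0"

```text
time_s: 10.55
tcp_pos: [0.5413, 0.2654, 0.1734]
ee_rot: [[0.0, -1.0, -0.0], [-1.0, -0.0, -0.0], [0.0, 0.0, -1.0]]
wrist_force: [0.1, -0.0, -2.9]
gripper_width: 0.705
gripper_force: 30.0
```

Request:
arm_command --pt "40 0 0 1 0 0 0" --pt "40 0 0 1 0 0 0" --pt "40 0 0 0 0 0 0"

```text
time_s: 10.85
tcp_pos: [0.5413, 0.2654, 0.1713]
ee_rot: [[-0.0, -1.0, -0.0], [-1.0, 0.0, -0.0], [0.0, 0.0, -1.0]]
wrist_force: [0.9, -0.8, -3.7]
gripper_width: 0.711
gripper_force: 30.0
```

Request:
arm_command --pt "40 0 0 1 0 0 0" --pt "40 0 0 1 0 0 0" --pt "40 0 0 0 0 0 0"

```text
time_s: 11.15
tcp_pos: [0.5415, 0.2655, 0.1698]
ee_rot: [[0.0, -1.0, 0.0], [-1.0, -0.0, 0.0], [-0.0, -0.0, -1.0]]
wrist_force: [-0.6, -0.2, -1.8]
gripper_width: 0.704
gripper_force: 30.0
```

Request:
arm_command --pt "40 0 0 0.5 0 0 0" --pt "40 0 0 0.5 0 0 0" --pt "40 0 0 0 0 0 0"

```text
time_s: 11.45
tcp_pos: [0.5416, 0.2655, 0.1697]
ee_rot: [[0.0, -1.0, 0.001], [-1.0, -0.0, 0.0], [-0.0, -0.001, -1.0]]
wrist_force: [-2.4, -0.1, 4.6]
gripper_width: 0.705
gripper_force: 30.0
```

Touchdown felt: the force on the tool went from -3.5 N to +4.6 N and the TCP stopped at 0.1697, so the stack is about 71 mm high. Releasing now.

Request:
arm_command --pt "66 0 0 -0.5 0 0 0" --pt "70 0 0 0 0 0 0" --pt "78 0 0 0 0 0 0" --pt "87 0 0 0 0 0 0" --pt "87 0 0 0 0 0 0" --pt "87 0 0 0 0 0 0" --pt "87 0 0 0 0 0 0"

```text
time_s: 12.15
tcp_pos: [0.5415, 0.2655, 0.169]
ee_rot: [[-0.0, -1.0, -0.0], [-1.0, 0.0, -0.0], [0.0, 0.0, -1.0]]
wrist_force: [0.2, -0.0, -0.9]
gripper_width: 0.991
gripper_force: 0.0
```

Request:
arm_command --pt "87 0 0 -5 0 0 0" --pt "87 0 0 -15 0 0 0" --pt "87 0 0 -30 0 0 0" --pt "87 0 0 -40 0 0 0" --pt "87 0 0 -30 0 0 0" --pt "87 0 0 -20 0 0 0" --pt "87 0 0 -5 0 0 0" --pt "87 0 0 0 0 0 0"

```text
time_s: 12.95
tcp_pos: [0.5414, 0.2656, 0.3146]
ee_rot: [[-0.0, -1.0, 0.001], [-1.0, 0.0, 0.001], [-0.001, -0.001, -1.0]]
wrist_force: [0.5, -0.2, -1.0]
gripper_width: 1.0
gripper_force: 0.0
```

Request:
arm_command --pt "87 20 0 0 0 0 0" --pt "87 40 0 0 0 0 0" --pt "87 40 0 0 0 0 0" --pt "87 40 0 0 0 0 0" --pt "87 30 0 0 0 0 0" --pt "87 10 0 0 0 0 0" --pt "87 0 0 0 0 0 0" --pt "87 0 0 0 0 0 0"

```text
time_s: 13.75
tcp_pos: [0.5412, 0.0856, 0.3133]
ee_rot: [[-0.0, -1.0, -0.001], [-1.0, 0.0, -0.0], [0.0, 0.001, -1.0]]
wrist_force: [-0.7, -0.0, -0.1]
gripper_width: 1.001
gripper_force: 0.0
```

```bash
python3 - <<'E'
from h import *
s=sense();print(s['tcp_pos'],s['wrist_force'],s['time_s'])
a,mt=snap('top','t3');b,ms=snap('scene','s3')
print(proj(mt,[.5415,.2655,.193]),proj(ms,[.5415,.2655,.193]))
cv2.imwrite('pics/c3.png',np.hstack([cv2.resize(a[100:400,60:520],(460,300)),cv2.resize(b[80:380,220:560],(340,300))])[:,:,::-1])
E
```

```text
[0.54123451 0.0855963  0.31325881] [-0.69468544 -0.01637084 -0.08697452] 13.75
(np.float64(158.79845452840536), np.float64(251.48205745269053)) (np.float64(460.1899503571884), np.float64(149.02788663090092))
```

View pics/c3.png

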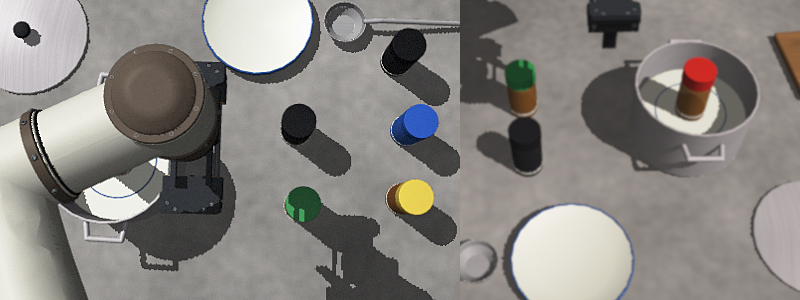

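The picture shows the red jar upright in the middle of the pot (lid at (698,73) in the right half), as predicted. The green (302,203) and yellow (416,197) jars are still in place, and the gripper is clear.

```bash
python3 -c "
from station import finish_job; print(finish_job())"
```

```text
the job is handed in; nothing more can be done
None
```

The red-lidded jar stands upright near the middle of the pot on the plate stack (about 71 mm high), let go only after I felt it touch down; the yellow and green jars were not moved, and the job is handed in at about 14 s.

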